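Load the toy milk train in order of height

TASK

Load the four tin milk churns onto the toy train's flat wagon in order of height, the tallest next to the engine and the shortest next to the brake van: one churn standing upright in the middle of each round rubber pad. Leave the cobalt glass jar standing where it is.

Things in the scene. Friction and masses are not known exactly. Their poses are not given: they have to be found in the camera images.
- churn_1_mid (a point): Centre, half-way up, of the tallest of four loose plain tin toy milk churns (round, grey metal, standing upright): 94 mm tall, 42 mm in diameter from the foot up to 62 mm, then narrowing to a neck and a 32 mm lid. z is its upright axis; its foot is 47 mm below this point. Stands on the table at the start; light (30 to 145 g).
- churn_2_mid (a point): Centre, half-way up, of the second tallest of four loose plain tin toy milk churns (round, grey metal, standing upright): 80 mm tall, 38 mm in diameter from the foot up to 53 mm, then narrowing to a neck and a 29 mm lid. z is its upright axis; its foot is 40 mm below this point. Stands on the table at the start; light (30 to 145 g).
- churn_3_mid (a point): Centre, half-way up, of the third tallest of four loose plain tin toy milk churns (round, grey metal, standing upright): 66 mm tall, 34 mm in diameter from the foot up to 44 mm, then narrowing to a neck and a 26 mm lid. z is its upright axis; its foot is 33 mm below this point. Stands on the table at the start; light (30 to 145 g).
- churn_4_mid (a point): Centre, half-way up, of the shortest of four loose plain tin toy milk churns (round, grey metal, standing upright): 52 mm tall, 30 mm in diameter from the foot up to 34 mm, then narrowing to a neck and a 23 mm lid. z is its upright axis; its foot is 26 mm below this point. Stands on the table at the start; light (30 to 145 g).
- pad_a: One of four identical round black rubber pads, 52 mm in diameter, 2 mm thick, fixed in a straight row with 64 mm between centres on the pale wooden deck of the fixed flat wagon of a toy train. Origin at the centre of its underside; its top is 2 mm higher (32 mm above the table). Its y axis runs along the train, its x axis across it. Which pad has which place in the row changes from start to start.
- pad_b: One of four identical round black rubber pads, 52 mm in diameter, 2 mm thick, fixed in a straight row with 64 mm between centres on the pale wooden deck of the fixed flat wagon of a toy train. Origin at the centre of its underside; its top is 2 mm higher (32 mm above the table). Its y axis runs along the train, its x axis across it. Which pad has which place in the row changes from start to start.
- pad_c: One of four identical round black rubber pads, 52 mm in diameter, 2 mm thick, fixed in a straight row with 64 mm between centres on the pale wooden deck of the fixed flat wagon of a toy train. Origin at the centre of its underside; its top is 2 mm higher (32 mm above the table). Its y axis runs along the train, its x axis across it. Which pad has which place in the row changes from start to start.
- pad_d: One of four identical round black rubber pads, 52 mm in diameter, 2 mm thick, fixed in a straight row with 64 mm between centres on the pale wooden deck of the fixed flat wagon of a toy train. Origin at the centre of its underside; its top is 2 mm higher (32 mm above the table). Its y axis runs along the train, its x axis across it. Which pad has which place in the row changes from start to start.
- engine: Fixed grey toy steam engine with brass bands, 50 mm wide, 106 mm long, top 82 mm above the table, in line with the wagon at either end of it; a boxy wooden brake van (65 mm high) stands at the other end. Origin: mid-length, 3 mm above the table; y axis along the train. Nearest pad centre 115 mm from its origin, 62 mm from its end (the van likewise). Fingers closing across the train have most room.
- jar_mid (a point): Centre, 40 mm up, of a cobalt blue glass jar with a cork, 50 mm in diameter, 80 mm tall, loose, standing upright among the churns. Not to be moved.
Mind the look-alikes: they are no part of the job. What is shaped like the part that bears churn_4_mid but blue or orange is not meant.

How it is judged:
By the outcome, as a careful person would: the job done as asked, in the order asked, and still so for the second after the job is handed in, with the robot touching nothing.
It also fails if it takes over 106 s, if anything falls off the work surface, if the arm or the gripper's body presses on something with over 40 N, if the wrist force passes 120 N, or if a joint passes its speed limit or range.

ROBOT

A 6-joint arm with a two-finger parallel gripper is mounted at the origin on the work surface. World frame = base frame: x ahead of the robot, y to its left, z up, the work surface at z = 0. Lengths are in m, angles in rad, forces in N, time in s.
With the tool pointing down it reaches from about 0.35 to 0.775 m from the base axis. Payload 5.5 kg.
Tool frame: the origin (TCP) lies at the very end of the fingers, on their centre line; the grasp point (between the pads) lies 19 mm behind it; z points along the fingers, y is the line along which they close (so a half turn about z gives the same grasp; the last joint's range is limited). The gripper opens to 85 mm and grips with 20 to 120 N. Pads are 22 mm wide; open, the fingers measure 114 mm over their backs; the gripper's body (76 mm by 85 mm) begins 54 mm behind the grasp point. The pads swing forward as they close: fully open they stand 13 mm farther back than shut.
Start: joints at [-1.297, 0.313, 0.046, 1.304, 0, 1.431], TCP at [0.231, -0.527, 0.231] pointing down, gripper open.
Joint ranges: [-2.76, 2.76], [-0.86, 1.69], [-1.03, 1.26], [-2.2, 2.34], [-1.47, 1.5], [-3.14, 3.14]. Speed limits (rad/s): [2.57, 2.57, 3.14, 3.14, 3.14, 3.14].

INTERFACE

Orientations are given as a unit quaternion [w, x, y, z].
In Python, from workcell import get_state, read_camera, calibration, hand_in gives the robot as it stands.
- The arm moves only by the tool drive_tool, never from a script. Its argument "deltas" is a list that holds one entry, the list of rows, each a list of 7 numbers: the closure in counts, from 0 (fully open) to 255 (shut), then the shift along the tool's x, y, z in m, then the turn, a rotation vector about the tool's x, y, z in degrees. A call has 1 to 12 rows; each row is the pose to reach, as a shift and turn from the pose commanded when the call began, along the tool's axes at that moment; what a row does not reach only later rows make up. A row lasts 1/8 s, in which the tool goes at most 62.5 mm and 10.7 degrees, less where a joint would pass 70% of its speed; a pose out of reach is approached as far as the arm can. A call with a gripper value outside its range is refused whole. The fingers move at their own pace and stop on an object; "newtons" is the grip in N (left out, the last holds). Time passes only in rows, so rows that repeat a pose let the fingers close. It gives the time, the measured TCP pose, the force, the opening and the grip force at its end, in the units of the state.
- get_state(): the state, without advancing time (a new reading comes with each control period).
- read_camera(name): name is "scene" or "top" or "wrist"; returns (picture, depth): 420x560x3 uint8, red, green, blue; 420x560 float32, m along the optical axis (not along the pixel's ray), 0 where there is no reading.
- calibration(name): a dict with "mtx" (3x3 intrinsics, pixels), "k1" (the pictures are not rectified: a ray, as slopes to the right and down, at radius r is drawn at 1 + k1 r^2 times it, then the intrinsics apply), "world_from_camera" (4x4, takes a point from camera to world coordinates). Camera axes: x right, y up, looking along -z (the intrinsics and any distortion apply to the point x, -y, -z); pixel columns grow to the right and rows downward; lengths in m; the calibration is good to about 2 mm. A picture is of the moment at which its call begins: read the wrist's pose just before it. calibration takes no time and is no camera call; for the wrist camera it gives the pose at the moment of the call.
- hand_in(): hands the job in; it is judged then, once.
The state is a dict: "clock": time; "joint_pos": joint angles; "qvel": joint speeds; "tau": joint torques, N m; "tcp_pos": TCP position; "orientation": TCP orientation; "wrist_force": force on the tool from outside, world axes, zero at the start; "ft_torque": the same for the moment, N m; "finger_gap": finger opening in m; "grip_force": force on a finger pad.
Only numpy, scipy, OpenCV 4.12 (cv2) and the standard library are available. Lean on these libraries where they do the work, as an engineer would, in place of code of your own. Each camera call takes 0.05 s, during which the arm holds its last target. There are 200 camera calls.

## Working session

There is one attempt and no reset: what is moved stays moved. The work goes in short steps, Python scripts to look and compute and a tool call to move; the robot and the scene stay as the last step left them, time stands still between calls to the robot, and variables do not carry over. Pictures are saved under pics/ and viewed, at most 14 in all, crops included, and the job is handed in when it is done.

Besides the shell and the picture viewer there is one more tool, called as name([rows], argument=value, ...), one row to a line, values as JSON. drive_tool: Moves the arm, as the interface text tells. Its arguments: {"type":"object","properties":{"deltas":{"type":"array","items":{"type":"array","items":{"type":"array","items":{"type":"number"}}}},"newtons":{"type":"number"}},"required":["deltas"]}

```bash
ls; mkdir -p pics
python3 - <<'E'
from workcell import *
import cv2
print(get_state())
for n in ("scene","top"):
    p,d=read_camera(n); cv2.imwrite(f"pics/{n}0.png",p[:,:,::-1]); 
    import numpy as np; np.savez(f"{n}0.npz",p=p,d=d)
    print(calibration(n), (d>0).mean())
E
```

```text
pics
{'clock': 0.0, 'joint_pos': array([-1.29662645e+00,  3.14006687e-01,  4.49839505e-02,  1.30359292e+00,
        1.36539564e-05,  1.43117108e+00]), 'qvel': array([ 0.00028898, -0.0006012 , -0.00039662,  0.00128485,  0.00127523,
        0.00145453]), 'tau': array([ 2.05478591e-04, -4.80620921e+01,  2.98536676e+01,  1.92865531e-02,
       -5.37056428e-05, -2.81146072e-06]), 'tcp_pos': array([ 0.23104367, -0.52598801,  0.23040732]), 'orientation': array([-9.08067982e-04,  9.78672537e-01,  2.05424531e-01, -5.43377003e-05]), 'wrist_force': array([-0.85715248, -0.30409418,  0.22924667]), 'ft_torque': array([-0.03944285,  0.01275812,  0.00296302]), 'grip_force': 0.0, 'finger_gap': 0.08513751558691547}
{'mtx': array([[395.94512892,   0.        , 279.97994548],
       [  0.        , 395.94512892, 214.49041173],
       [  0.        ,   0.        ,   1.        ]]), 'k1': -0.0850281045413136, 'world_from_camera': array([[-0.56798024, -0.68765471,  0.45224932,  1.02569613],
       [ 0.82302711, -0.47786689,  0.30703356,  0.26850702],
       [ 0.0049819 ,  0.54660245,  0.83737742,  0.8876125 ],
       [ 0.        ,  0.        ,  0.        ,  1.        ]])} 0.9963180272108844
{'mtx': array([[397.63291141,   0.        , 281.70210961],
       [  0.        , 397.63291141, 209.47531584],
       [  0.        ,   0.        ,   1.        ]]), 'k1': 0.018730791257125116, 'world_from_camera': array([[-0.01290283,  0.98690136, -0.16080804,  0.43862462],
       [-0.9995613 , -0.00844258,  0.02838898, -0.02220332],
       [ 0.02665948,  0.16110379,  0.98657734,  0.92766145],
       [ 0.        ,  0.        ,  0.        ,  1.        ]])} 0.996016156462585
```

View pics/top0.png

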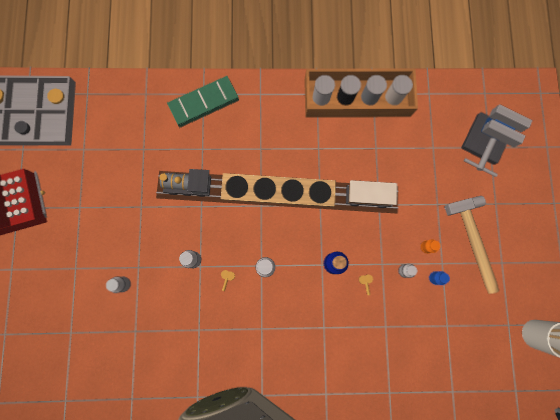

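View pics/scene0.png

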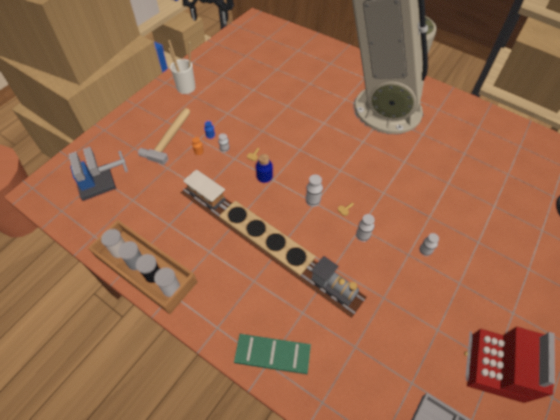

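The top view shows the engine at left (185,182), the van at right (373,195) and the pads at (236..320, 187..192). The grey churns are at (118,285), (189,259), (264,267) and (408,271), and the jar is at (336,263). The small blue (440,278) and orange (431,246) churns are look-alikes. Next I measure heights and axes from depth.

```bash
cat > h.py <<'E'
import numpy as np, cv2
from workcell import *
def cloud(c,d):
    K=c["mtx"]; v,u=np.mgrid[:d.shape[0],:d.shape[1]]
    x=(u-K[0,2])/K[0,0]; y=(v-K[1,2])/K[1,1]; a,b=x.copy(),y.copy()
    for _ in range(5):
        s=1+c["k1"]*(a*a+b*b); a,b=x/s,y/s
    P=np.stack([a*d,-b*d,-d],-1); M=c["world_from_camera"]
    return P@M[:3,:3].T+M[:3,3]
E
python3 - <<'E'
from h import *
from scipy import ndimage as nd
for n in ("top","scene"):
    z=np.load(n+"0.npz"); W=cloud(calibration(n),z["d"]); p=z["p"]
    m=(W[...,2]>.012)&(W[...,2]<.12)&(W[...,0]>.2)&(W[...,0]<.75)&(abs(W[...,1])<.5)
    L,k=nd.label(m)
    print(n,'table z',np.median(W[(abs(W[...,2])<.01)][:,2]))
    for i in range(1,k+1):
        q=L==i
        if q.sum()<40: continue
        Q=W[q]; h=np.percentile(Q[:,2],97); t=q&(W[...,2]>h-.005)
        v,u=np.nonzero(t); T=W[t]
        print(q.sum(),'px',u.mean().round(),v.mean().round(),'top',h.round(4),'xy',((T.min(0)+T.max(0))/2)[:2].round(4),'w',np.ptp(T,0)[:2].round(3),'rgb',p[t].mean(0).round())
z=np.load("top0.npz");p=z["p"].astype(int);W=cloud(calibration("top"),z["d"])
L,k=nd.label((p.max(-1)<40)&(W[...,2]>.02)&(W[...,2]<.04))
for i in range(1,k+1):
    q=L==i
    if q.sum()>100: print('pad',q.sum(),W[q].mean(0).round(4),np.ptp(W[q],0).round(3))
for u in (170,185,200,215,355,385): print(u,W[185 if u<300 else 194,u].round(3))
E
```

```text
top table z 0.001281752988990137
74 px 55.0 141.0 top 0.0319 xy [0.7485 0.473 ] w [0.003 0.044] rgb [98. 91. 89.]
52 px 467.0 144.0 top 0.0242 xy [ 0.7408 -0.4938] w [0.018 0.012] rgb [70. 66. 67.]
68 px 472.0 163.0 top 0.0573 xy [ 0.685  -0.4835] w [0.025 0.032] rgb [141. 126. 121.]
5473 px 196.0 180.0 top 0.0748 xy [ 0.635  -0.0334] w [0.07  0.501] rgb [90. 80. 72.]
311 px 32.0 215.0 top 0.052 xy [0.5777 0.4955] w [0.029 0.009] rgb [125.  31.  26.]
840 px 467.0 217.0 top 0.0294 xy [ 0.5351 -0.4674] w [0.148 0.065] rgb [168. 144. 120.]
198 px 435.0 245.0 top 0.0551 xy [ 0.4976 -0.3866] w [0.02  0.023] rgb [213. 105.  30.]
314 px 186.0 258.0 top 0.0833 xy [0.4752 0.1568] w [0.025 0.027] rgb [182. 173. 169.]
443 px 339.0 262.0 top 0.083 xy [ 0.4628 -0.1666] w [0.025 0.026] rgb [170. 121.  82.]
314 px 265.0 266.0 top 0.0976 xy [ 0.4551 -0.01  ] w [0.031 0.029] rgb [188. 178. 174.]
206 px 412.0 270.0 top 0.0555 xy [ 0.4445 -0.3297] w [0.022 0.025] rgb [180. 165. 160.]
215 px 444.0 278.0 top 0.0553 xy [ 0.4276 -0.4008] w [0.019 0.021] rgb [ 48.  79. 150.]
318 px 112.0 284.0 top 0.0694 xy
[... 410 characters left out ...]
21 0.021] rgb [197. 114.  58.]
366 px 263.0 158.0 top 0.0806 xy [ 0.4639 -0.1677] w [0.026 0.029] rgb [168. 126.  91.]
4519 px 327.0 270.0 top 0.0727 xy [ 0.6359 -0.0228] w [0.074 0.478] rgb [96. 85. 77.]
393 px 315.0 180.0 top 0.0945 xy [ 0.4571 -0.0118] w [0.031 0.031] rgb [176. 164. 159.]
336 px 368.0 219.0 top 0.0804 xy [0.4766 0.1548] w [0.03  0.028] rgb [173. 162. 158.]
244 px 433.0 238.0 top 0.0664 xy [0.4245 0.3103] w [0.028 0.023] rgb [170. 160. 155.]
255 px 480.0 334.0 top 0.0498 xy [0.5828 0.4892] w [0.037 0.022] rgb [132.  43.  36.]
170 [0.637 0.2   0.059]
185 [0.637 0.166 0.061]
200 [0.634 0.131 0.074]
215 [0.644 0.105 0.025]
355 [ 0.613 -0.211  0.064]
385 [ 0.611 -0.276  0.069]
```

Run:
```python
from h import *
from scipy import ndimage as nd
for n,box in (("top",(215,345,170,210)),("scene",(220,315,195,270))):
    z=np.load(n+"0.npz");p=z["p"].astype(int);W=cloud(calibration(n),z["d"])
    m=np.zeros(p.shape[:2],bool);m[box[2]:box[3],box[0]:box[1]]=1
    m&=(p.max(-1)<70)&(W[...,2]>.018)&(W[...,2]<.05)
    L,k=nd.label(m)
    for i in range(1,k+1):
        q=L==i
        if q.sum()>100: print(n,q.sum(),((W[q].min(0)+W[q].max(0))/2).round(4),W[q].mean(0).round(4),np.ptp(W[q],0).round(3))
p=np.load("top0.npz")["p"][225:300,385:465,::-1]
cv2.imwrite("pics/c4.png",cv2.resize(p,None,fx=7,fy=7,interpolation=cv2.INTER_CUBIC))
```

```text
top 362 [0.6387 0.0553 0.0333] [0.639  0.055  0.0332] [0.05  0.049 0.009]
top 352 [ 0.6349 -0.0079  0.0333] [ 0.6344 -0.0087  0.0332] [0.047 0.046 0.01 ]
top 355 [ 0.6298 -0.0723  0.0332] [ 0.6296 -0.0723  0.0332] [0.048 0.046 0.012]
top 353 [ 0.6248 -0.1367  0.0329] [ 0.6248 -0.1363  0.0331] [0.048 0.047 0.01 ]
scene 191 [ 0.6269 -0.137   0.0309] [ 0.627  -0.1371  0.031 ] [0.045 0.044 0.009]
scene 205 [ 0.6307 -0.0739  0.031 ] [ 0.6314 -0.073   0.031 ] [0.043 0.043 0.008]
scene 219 [ 0.6362 -0.0099  0.0313] [ 0.6359 -0.0095  0.031 ] [0.043 0.044 0.008]
scene 232 [0.6399 0.0538 0.0303] [0.6406 0.0538 0.0308] [0.046 0.044 0.008]
```

View pics/c4.png

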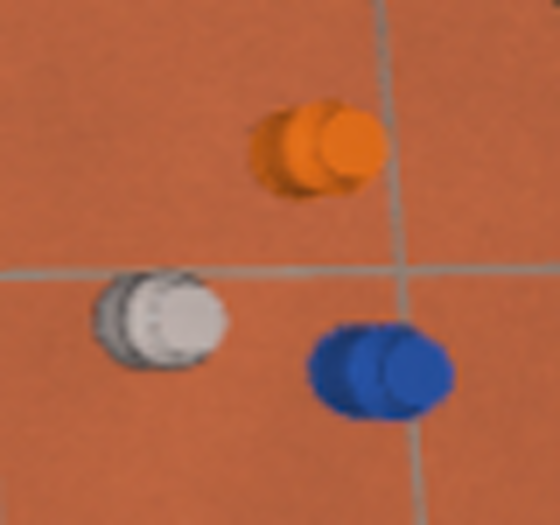

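The crop shows three small churns: grey (408,271), orange (431,246) and blue (440,278). The grey tin one fits churn 4, at about (0.4445, -0.331) with a measured top of 0.055. The pads in order from the engine are (.6395,.0545), (.6355,-.009), (.6305,-.0725) and (.626,-.137).

I keep one yaw throughout, with the fingers closing across the train (tool x at 85.9°), and place the shortest first.

drive_tool([
  [[0, 0.274, -0.093, 0, 0, 0, -62.2], [0, 0.274, -0.093, 0, 0, 0, -62.2], [0, 0.274, -0.093, 0, 0, 0, -62.2], [0, 0.274, -0.093, 0, 0, 0, -62.2], [0, 0.274, -0.093, 0, 0, 0, -62.2], [0, 0.274, -0.093, 0, 0, 0, -62.2], [0, 0.274, -0.093, 0, 0, 0, -62.2], [0, 0.274, -0.093, 0, 0, 0, -62.2], [0, 0.274, -0.093, 0, 0, 0, -62.2], [0, 0.274, -0.093, 0, 0, 0, -62.2]],
], newtons=30)

```text
clock: 1.35
tcp_pos: [0.4443, -0.3316, 0.2313]
orientation: [0.0, 0.732, 0.681, -0.0]
wrist_force: [0.2, 0.6, -1.0]
finger_gap: 0.0854
grip_force: 0.0
```

```bash
cat >> h.py <<'E'
from scipy.spatial.transform import Rotation as Rn
from scipy import ndimage as nd
def tool():
    s=get_state(); q=s["orientation"]; R=Rn.from_quat([*q[1:],q[0]]).as_matrix()
    return s,R,s["tcp_pos"]
def go(x,y,z):
    s,R,t=tool(); return (R.T@(np.array([x,y,z])-t)).round(4), np.degrees(np.arctan2(R[1,0],R[0,0])).round(1)
def wrist(name,zmin=.012,zmax=.13,view=True):
    c=calibration("wrist"); p,d=read_camera("wrist"); W=cloud(c,d)
    if view: cv2.imwrite(f"pics/{name}.png",p[:,:,::-1])
    L,k=nd.label((W[...,2]>zmin)&(W[...,2]<zmax)&(d>.05))
    for i in range(1,k+1):
        q=L==i
        if q.sum()<300: continue
        h=np.percentile(W[q][:,2],95); t=q&(abs(W[...,2]-h)<.005); T=W[t]; v,u=np.nonzero(t)
        print(q.sum(),'px',u.mean().round(),v.mean().round(),'top',h.round(4),'xy',((T.min(0)+T.max(0))/2)[:2].round(4),'w',np.ptp(T,0)[:2].round(3),'rgb',p[t].mean(0).round())
    return p,d,W
E
python3 - <<'E'
from h import *
s,R,t=tool(); print(t,s["clock"],R.round(3).tolist())
wrist("w4"); print(go(.4445,-.331,.004))
E
```

```text
[ 0.4443266  -0.33161589  0.23130148] 1.35 [[0.073, 0.997, 0.0], [0.997, -0.073, -0.0], [-0.0, 0.0, -1.0]]
2491 px 290.0 13.0 top 0.0811 xy [ 0.463  -0.1717] w [0.028 0.022] rgb [194. 149.  94.]
9041 px 452.0 96.0 top 0.0664 xy [ 0.6169 -0.2517] w [0.057 0.109] rgb [225. 213. 191.]
604 px 281.0 189.0 top 0.0532 xy [ 0.4439 -0.3317] w [0.022 0.022] rgb [207. 198. 190.]
643 px 331.0 233.0 top 0.053 xy [ 0.498  -0.3871] w [0.022 0.022] rgb [234. 136.   5.]
627 px 271.0 248.0 top 0.053 xy [ 0.4263 -0.402 ] w [0.022 0.022] rgb [ 90. 108. 185.]
612 px 399.0 269.0 top 0.0273 xy [ 0.5904 -0.4626] w [0.037 0.055] rgb [183. 173. 164.]
5299 px 551.0 361.0 top 0.1046 xy [ 0.7415 -0.5492] w [0.032 0.07 ] rgb [151. 145. 138.]
2059 px 312.0 307.0 top 0.0264 xy [ 0.4707 -0.5066] w [0.156 0.055] rgb [219. 185. 121.]
522 px 204.0 375.0 top 0.0475 xy [ 0.3152 -0.5924] w [0.017 0.01 ] rgb [199. 193. 176.]
(array([6.000e-04, 1.000e-04, 2.273e-01]), np.float64(85.8))
```

View pics/w4.png

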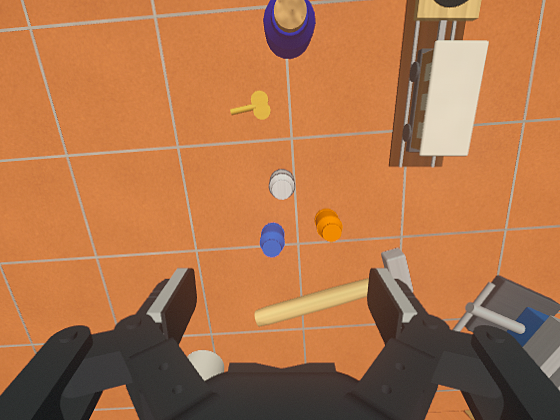

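The wrist view shows grey churn 4 at (281,185), with blue (271,240) and orange (329,225) beside it. Its position matches to under 1 mm, so I descend and grip.

drive_tool([
  [[0, 0, 0, 0.06, 0, 0, 0], [0, 0, 0, 0.12, 0, 0, 0], [0, 0, 0, 0.17, 0, 0, 0], [0, 0, 0, 0.205, 0, 0, 0], [0, 0, 0, 0.226, 0, 0, 0], [0, 0, 0, 0.226, 0, 0, 0], [0, 0, 0, 0.226, 0, 0, 0], [255, 0, 0, 0.226, 0, 0, 0], [255, 0, 0, 0.226, 0, 0, 0], [255, 0, 0, 0.226, 0, 0, 0], [255, 0, 0, 0.226, 0, 0, 0], [255, 0, 0, 0.226, 0, 0, 0]],
], newtons=30)

```text
clock: 2.9
tcp_pos: [0.445, -0.3315, 0.0059]
orientation: [0.001, 0.732, 0.681, 0.0]
wrist_force: [-1.9, 0.6, 5.3]
finger_gap: 0.0288
grip_force: 30.0
```

drive_tool([
  [[255, 0, 0, -0.03, 0, 0, 0], [255, 0, 0, -0.08, 0, 0, 0], [255, 0, 0, -0.13, 0, 0, 0], [255, 0.03, 0.025, -0.15, 0, 0, 0], [255, 0.07, 0.055, -0.15, 0, 0, 0], [255, 0.11, 0.09, -0.15, 0, 0, 0], [255, 0.15, 0.125, -0.15, 0, 0, 0], [255, 0.185, 0.15, -0.15, 0, 0, 0], [255, 0.207, 0.167, -0.15, 0, 0, 0], [255, 0.207, 0.167, -0.15, 0, 0, 0], [255, 0.207, 0.167, -0.15, 0, 0, 0]],
])

```text
clock: 4.28
tcp_pos: [0.6254, -0.1368, 0.1547]
orientation: [-0.0, 0.732, 0.681, -0.0]
wrist_force: [-0.9, -0.3, -0.1]
finger_gap: 0.0292
grip_force: 29.8
```

Run:
```python
from h import *
s,R,t=tool(); print(t,s["finger_gap"])
p,d,W=wrist("p4")
m=(p.astype(int).max(-1)<75)&(W[...,2]>.02)&(W[...,2]<.04)
L,k=nd.label(m)
for i in range(1,k+1):
    q=L==i
    if q.sum()>150:
        v,u=np.nonzero(q); print('pad',q.sum(),u.mean().round(),v.mean().round(),((W[q].min(0)+W[q].max(0))/2).round(4),np.ptp(W[q],0).round(3))
```

```text
[ 0.6254354  -0.13679278  0.15474002] 0.029163526499779886
17221 px 282.0 114.0 top 0.0333 xy [ 0.6298 -0.073 ] w [0.076 0.202] rgb [166. 135.  94.]
5429 px 10.0 60.0 top 0.0945 xy [ 0.4623 -0.012 ] w [0.02 0.03] rgb [194. 186. 178.]
18892 px 545.0 335.0 top 0.0714 xy [ 0.8673 -0.2467] w [0.045 0.214] rgb [176. 170. 162.]
3717 px 89.0 269.0 top 0.0804 xy [ 0.4632 -0.168 ] w [0.028 0.028] rgb [209. 164. 104.]
977 px 282.0 355.0 top 0.0659 xy [ 0.6151 -0.276 ] w [0.051 0.038] rgb [238. 226. 204.]
pad 686 519.0 250.0 [ 0.8616 -0.207   0.03  ] [0.03  0.038 0.02 ]
```

View pics/p4.png

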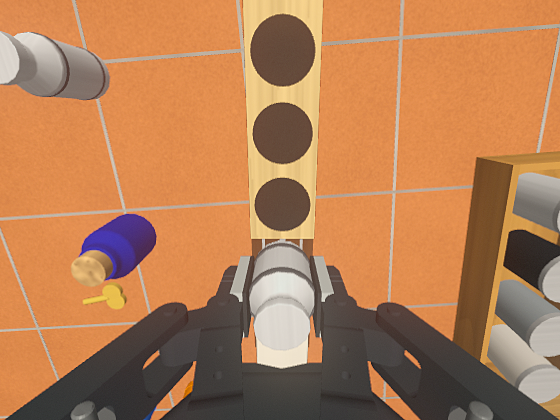

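The wrist view shows the held churn (282,300) and three pads at (282,50), (282,133) and (282,205). I compute their positions to see which pads these are.

Run:
```python
from h import *
p,d,W=wrist("x",view=False)
m=(p.astype(int).max(-1)<105)&(W[...,2]>.022)&(W[...,2]<.042)&(abs(W[...,0]-.63)<.05)
L,k=nd.label(m)
for i in range(1,k+1):
    q=L==i
    if q.sum()>150:
        v,u=np.nonzero(q); print('pad',q.sum(),u.mean().round(),v.mean().round(),((W[q].min(0)+W[q].max(0))/2).round(4),np.ptp(W[q],0).round(3))
```

```text
17207 px 282.0 114.0 top 0.0332 xy [ 0.63   -0.0736] w [0.075 0.202] rgb [166. 135.  94.]
5443 px 10.0 60.0 top 0.0945 xy [ 0.4631 -0.0121] w [0.019 0.03 ] rgb [194. 186. 178.]
18928 px 545.0 335.0 top 0.0714 xy [ 0.867  -0.2466] w [0.044 0.214] rgb [176. 170. 162.]
3712 px 89.0 269.0 top 0.0804 xy [ 0.4632 -0.1683] w [0.028 0.028] rgb [209. 164. 104.]
977 px 282.0 355.0 top 0.066 xy [ 0.6155 -0.2768] w [0.052 0.037] rgb [238. 226. 205.]
pad 2715 283.0 56.0 [ 0.6346 -0.0116  0.0325] [0.051 0.047 0.005]
pad 2693 283.0 132.0 [ 0.6297 -0.0736  0.0323] [0.051 0.05  0.005]
pad 2258 282.0 203.0 [ 0.625  -0.1374  0.0325] [0.051 0.05  0.005]
```

The nearest visible one is the last pad, at (.625,-.1374), and the gripper is right above it. I lower and release.

drive_tool([
  [[255, 0, 0, 0.05, 0, 0, 0], [255, 0, 0, 0.09, 0, 0, 0], [255, 0, 0, 0.107, 0, 0, 0], [255, 0, 0, 0.114, 0, 0, 0], [255, 0, 0, 0.1175, 0, 0, 0], [255, 0, 0, 0.1175, 0, 0, 0], [255, 0, 0, 0.1175, 0, 0, 0]],
])

```text
clock: 5.25
tcp_pos: [0.6269, -0.1369, 0.039]
orientation: [0.001, 0.732, 0.681, 0.0]
wrist_force: [0.4, 0.5, -0.1]
finger_gap: 0.0291
grip_force: 29.8
```

drive_tool([
  [[255, 0, -0.001, 0.0015, 0, 0, 0], [255, 0, -0.001, 0.0015, 0, 0, 0], [255, 0, -0.001, 0.0015, 0, 0, 0]],
])

```text
clock: 5.62
tcp_pos: [0.6263, -0.1369, 0.038]
orientation: [0.001, 0.732, 0.681, 0.001]
wrist_force: [0.4, 1.0, 6.0]
finger_gap: 0.0291
grip_force: 30.4
```

Run:
```python
from h import *
for _ in range(3): 
  s=get_state(); print(s["tcp_pos"].round(4),s["wrist_force"].round(1));
```

```text
[ 0.6263 -0.1369  0.038 ] [0.4 1.  6. ]
[ 0.6263 -0.1369  0.038 ] [0.4 1.  6. ]
[ 0.6263 -0.1369  0.038 ] [0.4 1.  6. ]
```

Contact at 6 N. I release and rise.

drive_tool([
  [[140, 0, 0, 0, 0, 0, 0], [80, 0, 0, 0, 0, 0, 0], [0, 0, 0, 0, 0, 0, 0], [0, 0, 0, 0, 0, 0, 0], [0, 0, 0, 0, 0, 0, 0], [0, 0, 0, -0.03, 0, 0, 0], [0, 0, 0, -0.08, 0, 0, 0], [0, 0, 0, -0.14, 0, 0, 0], [0, 0, 0, -0.2, 0, 0, 0], [0, 0, 0, -0.2, 0, 0, 0]],
])

```text
clock: 6.88
tcp_pos: [0.6278, -0.1375, 0.2429]
orientation: [0.005, 0.732, 0.681, 0.003]
wrist_force: [0.2, -0.7, -0.2]
finger_gap: 0.0853
grip_force: 0.0
```

Run:
```python
from h import *
wrist("x",view=False,zmin=.06); print(go(.4235,.3105,.235))
```

```text
2176 px 78.0 72.0 top 0.0951 xy [ 0.4558 -0.0104] w [0.032 0.032] rgb [209. 200. 192.]
1584 px 501.0 186.0 top 0.0726 xy [ 0.8689 -0.1511] w [0.047 0.046] rgb [185. 178. 170.]
629 px 278.0 193.0 top 0.0853 xy [ 0.6259 -0.1367] w [0.022 0.022] rgb [217. 209. 200.]
878 px 133.0 231.0 top 0.0812 xy [ 0.4627 -0.1692] w [0.028 0.028] rgb [208. 161. 102.]
1342 px 492.0 236.0 top 0.0724 xy [ 0.8688 -0.2102] w [0.047 0.045] rgb [185. 178. 170.]
3088 px 278.0 279.0 top 0.0664 xy [ 0.617  -0.2525] w [0.056 0.108] rgb [237. 223. 201.]
1203 px 485.0 281.0 top 0.0721 xy [ 0.8693 -0.2702] w [0.048 0.047] rgb [184. 177. 168.]
803 px 478.0 319.0 top 0.072 xy [ 0.8687 -0.3257] w [0.048 0.039] rgb [180. 173. 165.]
(array([ 0.432 , -0.2345,  0.0023]), np.float64(85.9))
```

Churn 4 stands at (.6259,-.1367) with its top at .085, which is good. Next is churn 3.

drive_tool([
  [[0, 0.05, -0.03, 0, 0, 0, 0], [0, 0.1, -0.06, 0, 0, 0, 0], [0, 0.16, -0.09, 0, 0, 0, 0], [0, 0.215, -0.12, 0, 0, 0, 0], [0, 0.27, -0.147, 0, 0, 0, 0], [0, 0.325, -0.175, 0, 0, 0, 0], [0, 0.38, -0.205, 0, 0, 0, 0], [0, 0.42, -0.225, 0, 0, 0, 0], [0, 0.432, -0.2325, 0, 0, 0, 0], [0, 0.432, -0.2325, 0, 0, 0, 0], [0, 0.432, -0.2325, 0, 0, 0, 0]],
])

```text
clock: 8.3
tcp_pos: [0.4243, 0.3097, 0.2357]
orientation: [0.0, 0.732, 0.681, -0.001]
wrist_force: [0.2, 0.7, 0.1]
finger_gap: 0.0853
grip_force: 0.0
```

Run:
```python
from h import *
s,R,t=tool(); print(t,R[:,2])
wrist("x",view=False,zmin=.06); print(go(.4235,.3105,.009))
```

```text
[0.42432019 0.30973022 0.23565343] [-7.34637923e-04 -1.02222357e-03 -9.99999208e-01]
442 px 280.0 191.0 top 0.0675 xy [0.4227 0.3104] w [0.025 0.025] rgb [208. 199. 191.]
934 px 489.0 268.0 top 0.0825 xy [0.6496 0.2094] w [0.017 0.017] rgb [205. 163.  66.]
574 px 334.0 316.0 top 0.081 xy [0.4751 0.1562] w [0.028 0.027] rgb [205. 197. 189.]
1266 px 471.0 315.0 top 0.074 xy [0.645  0.1367] w [0.053 0.046] rgb [101.  94.  90.]
(array([ 0.0009, -0.001 ,  0.2268]), np.float64(85.8))
```

drive_tool([
  [[0, 0.001, -0.001, 0.06, 0, 0, 0], [0, 0.001, -0.001, 0.12, 0, 0, 0], [0, 0.001, -0.001, 0.17, 0, 0, 0], [0, 0.001, -0.001, 0.205, 0, 0, 0], [0, 0.001, -0.001, 0.226, 0, 0, 0], [0, 0.001, -0.001, 0.226, 0, 0, 0], [0, 0.001, -0.001, 0.226, 0, 0, 0], [255, 0.001, -0.001, 0.226, 0, 0, 0], [255, 0.001, -0.001, 0.226, 0, 0, 0], [255, 0.001, -0.001, 0.226, 0, 0, 0], [255, 0.001, -0.001, 0.226, 0, 0, 0], [255, 0.001, -0.001, 0.226, 0, 0, 0]],
])

```text
clock: 9.85
tcp_pos: [0.4234, 0.3122, 0.0109]
orientation: [0.0, 0.732, 0.681, 0.0]
wrist_force: [-0.5, -1.1, 6.8]
finger_gap: 0.0331
grip_force: 30.0
```

Run:
```python
from h import *
s,R,t=tool(); print(t); print(go(.630,-.0737,t[2]+.15))
```

```text
[0.42335436 0.3122256  0.01094683]
(array([-0.3702,  0.2337, -0.1499]), np.float64(85.9))
```

drive_tool([
  [[255, 0, 0, -0.03, 0, 0, 0], [255, 0, 0, -0.08, 0, 0, 0], [255, 0, 0, -0.13, 0, 0, 0], [255, -0.05, 0.03, -0.15, 0, 0, 0], [255, -0.1, 0.065, -0.15, 0, 0, 0], [255, -0.15, 0.097, -0.15, 0, 0, 0], [255, -0.2, 0.129, -0.15, 0, 0, 0], [255, -0.25, 0.161, -0.15, 0, 0, 0], [255, -0.3, 0.193, -0.15, 0, 0, 0], [255, -0.345, 0.22, -0.15, 0, 0, 0], [255, -0.368, 0.234, -0.15, 0, 0, 0], [255, -0.368, 0.234, -0.15, 0, 0, 0]],
])

```text
clock: 11.35
tcp_pos: [0.6306, -0.0739, 0.1593]
orientation: [-0.0, 0.733, 0.68, -0.0]
wrist_force: [-0.8, 0.3, -1.1]
finger_gap: 0.0333
grip_force: 30.1
```

```bash
cat >> h.py <<'E'
def pads():
    p,d=None,None
    c=calibration("wrist"); p,d=read_camera("wrist"); W=cloud(c,d)
    m=(p.astype(int).max(-1)<105)&(W[...,2]>.022)&(W[...,2]<.042)&(abs(W[...,0]-.63)<.05)
    L,k=nd.label(m)
    for i in range(1,k+1):
        q=L==i
        if q.sum()>150: print('pad',q.sum(),((W[q].min(0)+W[q].max(0))/2).round(4),np.ptp(W[q],0).round(3))
E
python3 - <<'E'
from h import *
pads(); s,R,t=tool(); print(t,s["clock"]); print(go(.630,-.0737,.0435))
E
```

```text
pad 3429 [0.6391 0.0541 0.0323] [0.051 0.051 0.005]
pad 2427 [ 0.6344 -0.0096  0.0322] [0.051 0.05  0.005]
pad 2189 [ 0.6299 -0.0735  0.0323] [0.051 0.051 0.004]
[ 0.62986089 -0.07244919  0.15939936] 11.4
(array([-0.0013,  0.0004,  0.1159]), np.float64(85.8))
```

drive_tool([
  [[255, 0, 0, 0.05, 0, 0, 0], [255, 0, 0, 0.09, 0, 0, 0], [255, 0, 0, 0.107, 0, 0, 0], [255, 0, 0, 0.114, 0, 0, 0], [255, 0, 0, 0.117, 0, 0, 0], [255, 0, 0, 0.119, 0, 0, 0], [255, 0, 0, 0.119, 0, 0, 0], [255, 0, 0, 0.119, 0, 0, 0]],
])

```text
clock: 12.4
tcp_pos: [0.6313, -0.0719, 0.043]
orientation: [0.001, 0.732, 0.681, 0.001]
wrist_force: [-0.8, 0.1, 6.3]
finger_gap: 0.0332
grip_force: 30.8
```

drive_tool([
  [[140, 0, 0, 0, 0, 0, 0], [80, 0, 0, 0, 0, 0, 0], [0, 0, 0, 0, 0, 0, 0], [0, 0, 0, 0, 0, 0, 0], [0, 0, 0, 0, 0, 0, 0], [0, 0, 0, -0.03, 0, 0, 0], [0, 0, 0, -0.08, 0, 0, 0], [0, 0, 0, -0.14, 0, 0, 0], [0, 0, 0, -0.195, 0, 0, 0], [0, 0, 0, -0.195, 0, 0, 0], [0, 0, 0, -0.195, 0, 0, 0]],
])

```text
clock: 13.78
tcp_pos: [0.6301, -0.0717, 0.2361]
orientation: [0.0, 0.732, 0.681, 0.0]
wrist_force: [0.6, 0.4, -0.8]
finger_gap: 0.0851
grip_force: 0.0
```

Run:
```python
from h import *
wrist("x",view=False,zmin=.06); print(get_state()["tcp_pos"],go(.4755,.156,.235))
```

```text
1793 px 93.0 149.0 top 0.0952 xy [ 0.4556 -0.0109] w [0.031 0.031] rgb [211. 203. 194.]
931 px 283.0 201.0 top 0.0992 xy [ 0.6305 -0.0734] w [0.025 0.025] rgb [213. 205. 196.]
1398 px 497.0 245.0 top 0.0723 xy [ 0.8686 -0.1504] w [0.046 0.045] rgb [184. 177. 168.]
625 px 282.0 254.0 top 0.085 xy [ 0.6256 -0.1372] w [0.022 0.023] rgb [213. 206. 197.]
696 px 143.0 285.0 top 0.0808 xy [ 0.4628 -0.168 ] w [0.029 0.027] rgb [205. 160. 102.]
1257 px 489.0 290.0 top 0.0721 xy [ 0.8689 -0.2102] w [0.048 0.047] rgb [181. 175. 166.]
2650 px 282.0 327.0 top 0.0662 xy [ 0.617  -0.2519] w [0.057 0.107] rgb [235. 222. 200.]
457 px 481.0 323.0 top 0.0719 xy [ 0.8681 -0.2578] w [0.045 0.022] rgb [172. 166. 158.]
[ 0.62953221 -0.07163528  0.23497443] (array([ 0.2161, -0.1699,  0.0004]), np.float64(85.9))
```

drive_tool([
  [[0, 0.04, -0.03, 0, 0, 0, 0], [0, 0.08, -0.065, 0, 0, 0, 0], [0, 0.12, -0.095, 0, 0, 0, 0], [0, 0.16, -0.125, 0, 0, 0, 0], [0, 0.2, -0.157, 0, 0, 0, 0], [0, 0.217, -0.17, 0, 0, 0, 0], [0, 0.217, -0.17, 0, 0, 0, 0], [0, 0.217, -0.17, 0, 0, 0, 0], [0, 0.217, -0.17, 0, 0, 0, 0]],
])

```text
clock: 14.95
tcp_pos: [0.4765, 0.156, 0.2356]
orientation: [-0.0, 0.732, 0.681, -0.0]
wrist_force: [0.5, 0.1, -0.2]
finger_gap: 0.0857
grip_force: 0.0
```

Run:
```python
from h import *
wrist("x",view=False,zmin=.06); print(get_state()["tcp_pos"],go(.4755,.156,.015))
```

```text
1334 px 458.0 130.0 top 0.0828 xy [0.6504 0.2084] w [0.016 0.015] rgb [217. 174.  70.]
650 px 281.0 195.0 top 0.0814 xy [0.4753 0.1556] w [0.027 0.028] rgb [213. 205. 196.]
1998 px 441.0 201.0 top 0.0745 xy [0.6446 0.1344] w [0.052 0.048] rgb [113. 100.  94.]
1109 px 274.0 336.0 top 0.0946 xy [ 0.4552 -0.0104] w [0.031 0.032] rgb [210. 202. 194.]
[0.47651737 0.15599245 0.23579263] (array([ 0.    , -0.0009,  0.2208]), np.float64(85.8))
```

drive_tool([
  [[0, 0, -0.001, 0.06, 0, 0, 0], [0, 0, -0.001, 0.12, 0, 0, 0], [0, 0, -0.001, 0.17, 0, 0, 0], [0, 0, -0.001, 0.205, 0, 0, 0], [0, 0, -0.001, 0.22, 0, 0, 0], [0, 0, -0.001, 0.22, 0, 0, 0], [0, 0, -0.001, 0.22, 0, 0, 0], [255, 0, -0.001, 0.22, 0, 0, 0], [255, 0, -0.001, 0.22, 0, 0, 0], [255, 0, -0.001, 0.22, 0, 0, 0], [255, 0, -0.001, 0.22, 0, 0, 0], [255, 0, -0.001, 0.22, 0, 0, 0]],
])

```text
clock: 16.5
tcp_pos: [0.4756, 0.157, 0.017]
orientation: [0.0, 0.732, 0.681, 0.0]
wrist_force: [-1.6, -0.2, 6.0]
finger_gap: 0.037
grip_force: 29.8
```

drive_tool([
  [[255, 0, 0, -0.03, 0, 0, 0], [255, 0, 0, -0.08, 0, 0, 0], [255, 0, 0, -0.13, 0, 0, 0], [255, -0.03, 0.035, -0.15, 0, 0, 0], [255, -0.065, 0.07, -0.15, 0, 0, 0], [255, -0.1, 0.11, -0.15, 0, 0, 0], [255, -0.13, 0.145, -0.15, 0, 0, 0], [255, -0.1535, 0.1705, -0.15, 0, 0, 0], [255, -0.1535, 0.1705, -0.15, 0, 0, 0], [255, -0.1535, 0.1705, -0.15, 0, 0, 0]],
])

```text
clock: 17.75
tcp_pos: [0.6334, -0.0081, 0.1657]
orientation: [-0.001, 0.732, 0.681, -0.0]
wrist_force: [0.4, 0.2, -0.4]
finger_gap: 0.0377
grip_force: 30.5
```

Run:
```python
from h import *
pads(); s,R,t=tool(); print(t,s["clock"]); print(go(.6346,-.0099,.0485))
```

```text
pad 2591 [0.6393 0.0542 0.0323] [0.051 0.05  0.006]
pad 2097 [ 0.6345 -0.0097  0.0322] [0.051 0.05  0.005]
[ 0.63328786 -0.0077219   0.16592079] 17.8
(array([-0.0021,  0.0016,  0.1174]), np.float64(85.9))
```

drive_tool([
  [[255, -0.001, 0.001, 0.05, 0, 0, 0], [255, -0.001, 0.001, 0.09, 0, 0, 0], [255, -0.001, 0.001, 0.107, 0, 0, 0], [255, -0.001, 0.001, 0.114, 0, 0, 0], [255, -0.001, 0.001, 0.117, 0, 0, 0], [255, -0.001, 0.001, 0.119, 0, 0, 0], [255, -0.001, 0.001, 0.119, 0, 0, 0], [255, -0.001, 0.001, 0.119, 0, 0, 0]],
])

```text
clock: 18.8
tcp_pos: [0.6363, -0.0096, 0.0491]
orientation: [0.001, 0.732, 0.681, 0.001]
wrist_force: [-1.2, 0.5, 5.9]
finger_gap: 0.0374
grip_force: 31.1
```

drive_tool([
  [[140, 0, 0, 0, 0, 0, 0], [80, 0, 0, 0, 0, 0, 0], [0, 0, 0, 0, 0, 0, 0], [0, 0, 0, 0, 0, 0, 0], [0, 0, 0, 0, 0, 0, 0], [0, 0, 0, -0.03, 0, 0, 0], [0, 0, 0, -0.08, 0, 0, 0], [0, 0, 0, -0.14, 0, 0, 0], [0, 0, 0, -0.19, 0, 0, 0], [0, 0, 0, -0.19, 0, 0, 0], [0, 0, 0, -0.19, 0, 0, 0]],
])

```text
clock: 20.18
tcp_pos: [0.635, -0.0094, 0.2368]
orientation: [-0.0, 0.732, 0.681, -0.0]
wrist_force: [-0.6, 0.7, -0.5]
finger_gap: 0.0855
grip_force: 0.0
```

Run:
```python
from h import *
wrist("x",view=False,zmin=.06); print(get_state()["tcp_pos"],go(.4556,-.0108,.235))
```

```text
3237 px 282.0 39.0 top 0.0745 xy [0.6454 0.1345] w [0.053 0.047] rgb [113. 103.  99.]
1295 px 283.0 205.0 top 0.1132 xy [ 0.6354 -0.0111] w [0.027 0.028] rgb [211. 204. 195.]
1562 px 105.0 211.0 top 0.0951 xy [ 0.4551 -0.0107] w [0.032 0.031] rgb [210. 201. 192.]
942 px 282.0 258.0 top 0.0991 xy [ 0.6309 -0.0733] w [0.025 0.025] rgb [208. 201. 192.]
1241 px 485.0 292.0 top 0.0721 xy [ 0.869  -0.1504] w [0.047 0.047] rgb [180. 173. 164.]
597 px 282.0 302.0 top 0.085 xy [ 0.6259 -0.1367] w [0.021 0.023] rgb [209. 201. 192.]
409 px 476.0 324.0 top 0.0719 xy [ 0.8683 -0.1973] w [0.043 0.022] rgb [170. 163. 155.]
1208 px 281.0 349.0 top 0.0659 xy [ 0.6187 -0.2233] w [0.052 0.054] rgb [230. 217. 194.]
441 px 459.0 407.0 top 0.0721 xy [ 0.8621 -0.3323] w [0.032 0.044] rgb [173. 166. 158.]
[ 0.63443206 -0.00937043  0.23579004] (array([-0.0142, -0.1783,  0.0012]), np.float64(85.9))
```

drive_tool([
  [[0, -0.004, -0.05, 0, 0, 0, 0], [0, -0.008, -0.1, 0, 0, 0, 0], [0, -0.012, -0.15, 0, 0, 0, 0], [0, -0.014, -0.179, 0, 0, 0, 0], [0, -0.014, -0.179, 0, 0, 0, 0], [0, -0.014, -0.179, 0, 0, 0, 0], [0, -0.014, -0.179, 0, 0, 0, 0]],
])

```text
clock: 21.1
tcp_pos: [0.4562, -0.0107, 0.2366]
orientation: [-0.0, 0.732, 0.681, -0.0]
wrist_force: [-0.9, -0.5, -0.1]
finger_gap: 0.0854
grip_force: 0.0
```

Run:
```python
from h import *
wrist("x",view=False,zmin=.06); print(get_state()["tcp_pos"],go(.4554,-.0108,.027))
```

```text
2926 px 479.0 24.0 top 0.0747 xy [0.6444 0.1324] w [0.053 0.044] rgb [98. 93. 91.]
1940 px 475.0 190.0 top 0.1131 xy [ 0.6352 -0.011 ] w [0.028 0.028] rgb [205. 198. 190.]
1246 px 281.0 198.0 top 0.0952 xy [ 0.4555 -0.0107] w [0.031 0.031] rgb [216. 207. 199.]
1184 px 454.0 246.0 top 0.0991 xy [ 0.6302 -0.0734] w [0.024 0.025] rgb [205. 197. 189.]
666 px 437.0 291.0 top 0.0847 xy [ 0.6255 -0.1363] w [0.022 0.023] rgb [204. 197. 189.]
689 px 297.0 321.0 top 0.0811 xy [ 0.463  -0.1686] w [0.027 0.027] rgb [207. 161. 101.]
[ 0.45620036 -0.01072014  0.23669365] (array([-1.000e-04, -6.000e-04,  2.097e-01]), np.float64(85.9))
```

drive_tool([
  [[0, 0, -0.001, 0.06, 0, 0, 0], [0, 0, -0.001, 0.12, 0, 0, 0], [0, 0, -0.001, 0.165, 0, 0, 0], [0, 0, -0.001, 0.195, 0, 0, 0], [0, 0, -0.001, 0.208, 0, 0, 0], [0, 0, -0.001, 0.208, 0, 0, 0], [0, 0, -0.001, 0.208, 0, 0, 0], [255, 0, -0.001, 0.208, 0, 0, 0], [255, 0, -0.001, 0.208, 0, 0, 0], [255, 0, -0.001, 0.208, 0, 0, 0], [255, 0, -0.001, 0.208, 0, 0, 0], [255, 0, -0.001, 0.208, 0, 0, 0]],
])

```text
clock: 22.65
tcp_pos: [0.4551, -0.0107, 0.0301]
orientation: [0.001, 0.732, 0.681, 0.0]
wrist_force: [-0.8, 0.6, 5.4]
finger_gap: 0.0413
grip_force: 30.0
```

drive_tool([
  [[255, 0, 0, -0.03, 0, 0, 0], [255, 0, 0, -0.08, 0, 0, 0], [255, 0, 0, -0.13, 0, 0, 0], [255, 0.017, 0.04, -0.15, 0, 0, 0], [255, 0.035, 0.08, -0.15, 0, 0, 0], [255, 0.052, 0.12, -0.15, 0, 0, 0], [255, 0.068, 0.155, -0.15, 0, 0, 0], [255, 0.078, 0.1785, -0.15, 0, 0, 0], [255, 0.078, 0.1785, -0.15, 0, 0, 0], [255, 0.078, 0.1785, -0.15, 0, 0, 0], [255, 0.078, 0.1785, -0.15, 0, 0, 0]],
])

```text
clock: 24.02
tcp_pos: [0.6372, 0.0541, 0.1794]
orientation: [-0.0, 0.732, 0.681, -0.0]
wrist_force: [0.7, -0.1, -0.8]
finger_gap: 0.0414
grip_force: 31.0
```

Run:
```python
from h import *
pads(); s,R,t=tool(); print(t,s["clock"]); print(go(.6393,.0542,.061))
```

```text
pad 1840 [0.6391 0.0557 0.0323] [0.051 0.048 0.005]
[0.63735752 0.0541266  0.17962582] 24.075
(array([0.0002, 0.0019, 0.1186]), np.float64(85.9))
```

drive_tool([
  [[255, 0, 0.001, 0.05, 0, 0, 0], [255, 0, 0.001, 0.09, 0, 0, 0], [255, 0, 0.001, 0.107, 0, 0, 0], [255, 0, 0.001, 0.114, 0, 0, 0], [255, 0, 0.001, 0.117, 0, 0, 0], [255, 0, 0.001, 0.119, 0, 0, 0], [255, 0, 0.001, 0.119, 0, 0, 0], [255, 0, 0.001, 0.119, 0, 0, 0]],
])

```text
clock: 25.08
tcp_pos: [0.6404, 0.0543, 0.0622]
orientation: [0.001, 0.732, 0.681, 0.001]
wrist_force: [-1.0, -1.6, 6.6]
finger_gap: 0.0416
grip_force: 31.6
```

drive_tool([
  [[140, 0, 0, 0, 0, 0, 0], [80, 0, 0, 0, 0, 0, 0], [0, 0, 0, 0, 0, 0, 0], [0, 0, 0, 0, 0, 0, 0], [0, 0, 0, 0, 0, 0, 0], [0, 0, 0, -0.03, 0, 0, 0], [0, 0, 0, -0.08, 0, 0, 0], [0, 0, 0, -0.14, 0, 0, 0], [0, 0, 0, -0.18, 0, 0, 0], [0, 0, 0, -0.18, 0, 0, 0], [0, 0, 0, -0.18, 0, 0, 0]],
])

```text
clock: 26.45
tcp_pos: [0.6389, 0.0544, 0.2396]
orientation: [-0.0, 0.732, 0.681, -0.0]
wrist_force: [0.1, -0.2, -1.7]
finger_gap: 0.0858
grip_force: 0.0
```

Run:
```python
from h import *
wrist("end",zmin=.06)
p,d=read_camera("scene"); cv2.imwrite("pics/send.png",cv2.resize(p[100:320,150:400,::-1],None,fx=2.6,fy=2.6))
```

```text
3872 px 283.0 25.0 top 0.0819 xy [0.6507 0.2086] w [0.016 0.016] rgb [221. 182.  75.]
1709 px 283.0 206.0 top 0.1271 xy [0.6399 0.0543] w [0.031 0.031] rgb [212. 205. 196.]
1324 px 283.0 264.0 top 0.113 xy [ 0.6358 -0.011 ] w [0.028 0.028] rgb [208. 201. 192.]
913 px 283.0 308.0 top 0.0989 xy [ 0.6309 -0.0734] w [0.025 0.026] rgb [204. 197. 188.]
363 px 470.0 325.0 top 0.0719 xy [ 0.8659 -0.1364] w [0.036 0.02 ] rgb [169. 162. 154.]
541 px 282.0 344.0 top 0.0846 xy [ 0.6259 -0.1354] w [0.022 0.022] rgb [203. 196. 188.]
572 px 457.0 406.0 top 0.072 xy [ 0.8645 -0.2706] w [0.037 0.046] rgb [173. 167. 159.]
```

View pics/send.png

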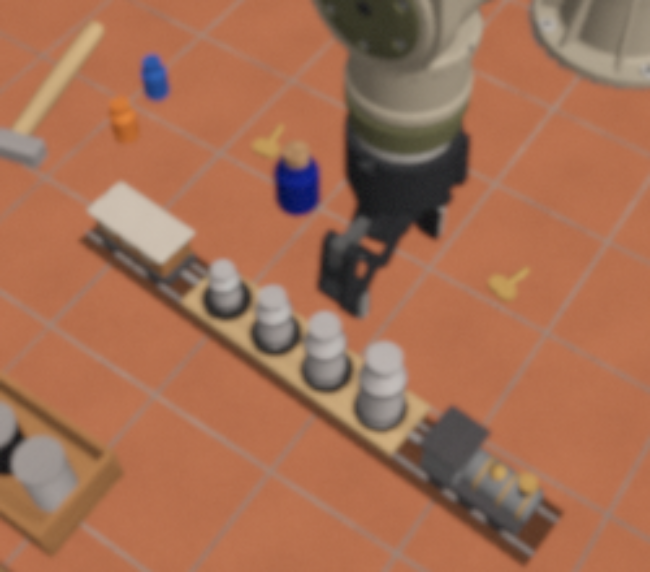

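The four churns stand centred on the pads, from the tallest at (380,385) by the engine to the shortest at (226,290) by the van. The jar at (297,180) and the look-alikes are untouched.

```bash
python3 -c "from workcell import *; print(hand_in())"
```

```text
the job is handed in; nothing more can be done
None
```

All four churns stand upright, each within about 2 mm of its pad's centre, tallest next to the engine to shortest next to the brake van; the jar was left standing where it was, and the job was handed in at about 27 s of the 106 s allowed.

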